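# Hang a sample panel pair in the slotted drying rail

## Robot

A 6-joint arm with a two-finger parallel gripper is mounted at the origin on the work surface. World frame = base frame: x ahead of the robot, y to its left, z up, the work surface at z = 0. Lengths are in m, angles in rad, forces in N, time in s.
With the tool pointing down it reaches from about 0.4 to 0.825 m from the base axis. Payload 7 kg.
Tool frame: the origin (TCP) lies midway between the tips of the shut fingers; the grasp point (between the pads) lies 19 mm behind it (robot.hold_point_z is the distance from the TCP to the grasp point, in m); z points along the fingers, y is the line along which they close (so a half turn about z gives the same grasp; the last joint's range is limited). The gripper opens to 88 mm and grips with 3 to 60 N. Pads are 19 mm wide; open, the fingers measure 130 mm over their backs; the gripper's body (78 mm by 193 mm) begins 47 mm behind the grasp point.
Start: joints at [1.557, 0.359, 0.012, 0, -1.224, -0.288], TCP at [0.201, 0.644, 0.227] pointing down, gripper open.
Joint ranges: [-3.07, 3.07], [-1.43, 2.12], [-1.02, 1.25], [-3.03, 1.67], [-3.05, -0], [-3.03, 3.03]. Speed limits (rad/s): [2.39, 2.39, 3.01, 3.14, 3.14, 3.14].

## Interface

Orientations are given as [roll, pitch, yaw] about the fixed x, y, z axes, in that order (R = Rz(yaw) Ry(pitch) Rx(roll)).
In Python, from bench import robot gives the robot as it stands.
- The arm moves only by the shell command python3 -m crank 'ROWS' [OPENING]. ROWS is text: rows parted by semicolons, each of 6 numbers parted by spaces: the shift along the tool's x, y, z in m, then the turn, a rotation vector about the tool's x, y, z in degrees. A call has 1 to 20 rows; each row is the pose to reach, as a shift and turn from the pose commanded when the call began, along the tool's axes at that moment; what a row does not reach only later rows make up. A row lasts 1/8 s, in which the tool goes at most 62.5 mm and 10.7 degrees, less where a joint would pass 70% of its speed; a pose out of reach is approached as far as the arm can. A call with a gripper value outside its range is refused whole. OPENING is the gripper's target within -1 to 1 (shut at 1, half-way at 0, fully open at -1), set as the call begins (- or left out, the last holds). The fingers move at their own pace and stop on an object; the grip force is fixed at half the most. Time passes only in rows, so rows that repeat a pose let the fingers close. It gives the time, the measured TCP pose, the force, the opening and the grip force at its end, in the units of the state.
- robot.get_obs(): the state, without advancing time (a new reading comes with each control period).
- robot.read_camera(name): name is "side" or "top"; returns the picture (400x640x3 uint8, red, green, blue); there is no depth.
- robot.camera_params(name): a dict with "K" (3x3 intrinsics, pixels), "rvec" (rotation vector, rad) and "tvec" (3), from world to camera coordinates, as OpenCV has them. Camera axes: x right, y down, z forward; pixel columns grow to the right and rows downward; lengths in m; the calibration is good to about 2 mm. A picture is of the moment at which its call begins. camera_params takes no time and is no camera call.
- robot.job_done(): hands the job in; it is judged then, once.
Trained networks look in the newest picture that a camera, given by its name, has taken for a name from the list of things; names that differ only in an ending like _2 or _b are one class to them, and where a whole thing is asked for, a point or a joint stands for the part that bears it (a point fixed in the world has none). Each returns a list of dicts, best first, with "conf" (0 to 1); they miss things now and then, are a little off and sometimes report something else, mostly with a low value. They report only what shows in the picture. A call takes as long as a camera call.
- robot.outline_of(camera, label): "pixels" (400x640 bool, what is visible of it) and "box" ([left, top, right, bottom] in pixels, round what is visible of it).
- robot.place_of(camera, label): "position" ([column, row] in pixels: a listed point, or the origin of a listed thing).
The state is a dict: "time_s": time; "joint_positions": joint angles; "joint_vel": joint speeds; "joint_efforts": joint torques, N m; "position": TCP position; "tcp_rot": TCP orientation; "wrist_force": force on the tool from outside, world axes, zero at the start; "moment": the same for the moment, N m; "width": finger opening in m; "grasp_force": force on a finger pad.
Only numpy, scipy, OpenCV 4.12 (cv2) and the standard library are available. Lean on these libraries where they do the work, as an engineer would, in place of code of your own. Each camera call takes 0.05 s, during which the arm holds its last target. There are 200 camera calls.

## Task

Take the hanger with the two coated sample panels from its open rest, feed its foot into the open end of the slotted drying rail and slide it along until you feel its foot drop into the hidden recess inside, fully down and level. Leave it hanging there, let go, and leave the other things on the table where they are.

Things in the scene. Friction and masses are not known exactly. Their poses are not given: they have to be found in the camera images.
- hanger_grip (a point): Centre of the hanger's upright black grip tab, 26 (x) x 14 (y) x 50 high: grasp it across its 14 mm. 65 mm above the foot's underside, 25 mm above the crossbar on which the tab stands. Hanger axes: x along its length, y across, z up; it is one rigid loose piece of 0.25 to 0.5 kg and the same when turned half round.
- hanger_foot (a point): Centre of the underside of the hanger's black nylon foot (slides easily, friction about 0.2), 65 mm straight below hanger_grip, same axes. Foot: 60 long (x) x 26 wide x 12 high; the last 5 mm at each end are a smaller nose, 21 wide x 8 high, centred. Above it a neck 30 (x) x 8 (y) mm, then a steel crossbar 50 (x) x 85 (y), its underside 30 and its top 40 mm above the foot's underside.
- hanger: The hanger; origin as hanger_foot. From its crossbar's ends hang two dark grey panels with blue tape edges, 110 (x) x 5 x 95 high, at y = +-40 mm, from level with the crossbar's top to 55 mm below the foot's underside. They hang either side of the rail or rest.
- rest: Fixed steel stand on which the hanger starts. Origin: centre of its base on the table; x along the hanger. Its cradle is an open trough, floor 130 mm above the table, 80 long, 32 wide between two side strips 8 mm high: the hanger lifts straight up; raise it 20 mm or more before moving it sideways.
- rail_mouth (a point): Middle of the open end of the drying rail, at the height of its running floor, 130 mm above the table. x points along the rail into it, y across, z up. Inside it is 29 wide and 15 high, under two lips 6 mm thick that leave a 12 mm slot for the neck; outside 41 wide, top 21 mm above the running floor, so it fits between the panels. The foot enters here, level, along +x.
- rail: Fixed aluminium slotted box rail, 275 long, on two posts, closed at its far end; origin: on the table under the point 110 mm in from the mouth; x along the rail, away from the mouth.
- rail_far (a point): Middle of the rail's closed end, at running floor height, 275 mm from the mouth. Inside, at a place that varies and is not reported, the running floor has a recess 66 long and 6 deep with square ends: the 60 mm foot, if free to fall, drops 6 mm there and is then blocked both ways; held up, it passes over. Recess centre: 115 to 170 mm from the mouth. 
- tin: Paint tin, 76 dia x 100 high, standing between rail and rest; origin at its base. Bystander.
- tape: Roll of blue tape lying flat, 90 dia x 36 high; origin at its base. Bystander.
- meter: Yellow multimeter lying flat, 170 x 80 x 46; origin at its base. Bystander.
- brush: Paint brush lying flat; origin at its underside. Bystander.
- jar: Amber jar, 72 dia x 110 high; origin at its base. Bystander.

How it is judged:
On the way:
1. the whole foot is in the rail, on or just above the running floor (x of hanger_foot in the frame of rail_mouth above 0.032 m and y of hanger_foot in the frame of rail_mouth between -0.004 and 0.004 m and z of hanger_foot in the frame of rail_mouth between -0.003 and 0.006 m), for 0.05 s.
At the end, for the whole second after the job is handed in: the hanger's foot is in the rail's recess: 108 to 177 mm in from the mouth, within 4 mm of the rail's middle, 4 to 9 mm below the running floor, upright within 0.06 rad, in line with the rail within 0.12 rad, at rest (x of hanger_foot in the frame of rail_mouth between 0.108 and 0.177 m and y of hanger_foot in the frame of rail_mouth between -0.004 and 0.004 m and z of hanger_foot in the frame of rail_mouth between -0.009 and -0.004 m and angle between hanger_foot's own z axis and vertical below 0.06 rad and angle between the x axis of hanger_foot and the x axis of rail_mouth, either way round below 0.12 rad and linear speed of hanger below 0.02 m/s); the robot touches nothing.
It fails at once if the tin is moved more than 30 mm (distance of tin from where it was at the start of the episode above 0.03 m).
It fails at once if the tape is moved more than 30 mm (distance of tape from where it was at the start of the episode above 0.03 m).
It fails at once if the meter is moved more than 30 mm (distance of meter from where it was at the start of the episode above 0.03 m).
It fails at once if the brush is moved more than 30 mm (distance of brush from where it was at the start of the episode above 0.03 m).
It fails at once if the jar is moved more than 30 mm (distance of jar from where it was at the start of the episode above 0.03 m).
It also fails if it takes over 64 s, if anything falls off the work surface, if the arm or the gripper's body presses on something with over 40 N, if the wrist force passes 120 N, or if a joint passes its speed limit or range.

## Working session

There is one attempt and no reset: what is moved stays moved. The work goes in short steps, Python scripts to look and compute and a shell command to move; the robot and the scene stay as the last step left them, time stands still between calls to the robot, and variables do not carry over. Pictures are saved under pics/ and viewed, at most 10 in all, crops included, and the job is handed in when it is done.

```bash
mkdir -p pics
cat > h.py <<'E'
import numpy as np, cv2
from bench import robot
from scipy.spatial.transform import Rotation as R
def snap(c,f):
    im=robot.read_camera(c); cv2.imwrite(f,im[:,:,::-1]); return im
def cam(c):
    p=robot.camera_params(c); return np.array(p["K"]),cv2.Rodrigues(np.array(p["rvec"],float))[0],np.array(p["tvec"],float).ravel()
def ray(c,px):
    K,r,t=cam(c); d=r.T@np.linalg.inv(K)@np.array([px[0],px[1],1.]); return -r.T@t,d/np.linalg.norm(d)
def atz(c,px,z):
    o,d=ray(c,px); return o+d*(z-o[2])/d[2]
def tri(pa,pb):
    A=[];b=[]
    for c,px in (("side",pa),("top",pb)):
        o,d=ray(c,px); P=np.eye(3)-np.outer(d,d); A.append(P);b.append(P@o)
    return np.linalg.lstsq(np.vstack(A),np.hstack(b),rcond=None)[0]
def proj(c,X):
    K,r,t=cam(c); p=K@(r@np.asarray(X)+t); return p[:2]/p[2]
E
python3 - <<'E'
from h import *
np.set_printoptions(precision=4,suppress=True)
for c in("side","top"):
    snap(c,f"pics/{c}0.png"); print(c,"campos",ray(c,(320,200)))
    for l in("hanger_grip","hanger_foot","rest","rail_mouth","rail_far","rail","tin","tape","meter","brush","jar"):
        print(l,[(np.round(q["position"],1),round(q["conf"],2)) for q in robot.place_of(c,l)[:3]])
print(robot.get_obs())
E
```

```text
side campos (array([ 0.0639, -0.9724,  1.0466]), array([ 0.3603,  0.6723, -0.6467]))
hanger_grip [(array([337.7, 208. ]), 0.57)]
hanger_foot []
rest [(array([341.2, 248.2]), 0.75)]
rail_mouth [(array([268.8, 190.2]), 0.7)]
rail_far [(array([327.1, 162.7]), 0.56)]
rail [(array([296.1, 203.9]), 0.75)]
tin [(array([319.3, 222.4]), 0.65)]
tape [(array([285. , 232.9]), 0.83)]
meter [(array([239.5, 178.2]), 0.91)]
brush [(array([349.9, 331.7]), 0.72)]
jar [(array([359.3, 202.7]), 0.6)]
top campos (array([ 0.3529, -0.0035,  1.7704]), array([ 0.1286, -0.0079, -0.9917]))
hanger_grip [(array([362.6, 193.7]), 0.98)]
hanger_foot [(array([360.8, 194.2]), 0.92), (array([192.8, 241.3]), 0.4)]
rest [(array([356.4, 201.9]), 0.62)]
rail_mouth [(array([277.5, 237. ]), 0.58)]
rail_far [(array([263.8, 158.2]), 0.61)]
rail [(array([274.9, 208.8]), 0.79), (array([358.3, 196.4]), 0.45), (array([360.4, 196.7]), 0.36)]
tin [(array([312.9, 196.9]), 0.78)]
tape [(array([315.6, 238.6]), 0.76), (array([361. , 194.9]), 0.41)]
meter [(array([191.2, 241.8]), 0.56)]
brush [(array([438.2, 242. ]), 0.85)]
jar [(array([312.3, 145.8]), 0.84), (array([436.9, 240.9]), 0.31), (array([358.3, 198.9]), 0.19)]
{'time_s': 1.2, 'joint_positions': array([ 1.5571,  0.3586,  0.0119, -0.    , -1.2241, -0.2881]), 'joint_vel': array([ 0.0006,  0.0001,  0.0006,  0.0012, -0.0006,  0.0008]), 'joint_efforts': array([ -0.0014, -58.2393,  29.3306,   7.0029,   0.0124,  -0.    ]), 'position': array([0.2006, 0.6445, 0.2265]), 'tcp_rot': array([ 3.1416,  0.    , -0.3018]), 'wrist_force': array([-0.6993, -0.3757, -0.6832]), 'moment': array([ 0.0113, -0.0216,  0.0406]), 'grasp_force': 0.0, 'width': 0.08762317497070223}
```

View pics/side0.png

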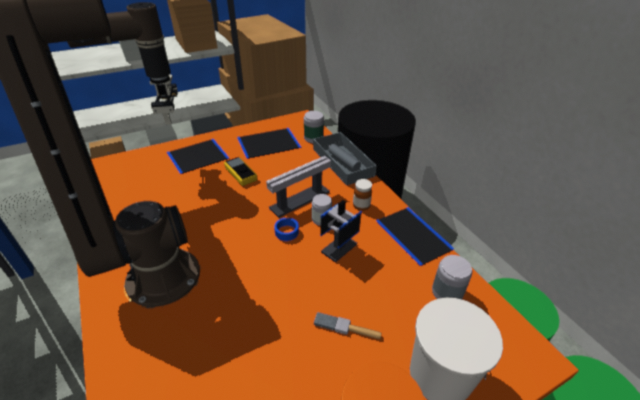

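View pics/top0.png

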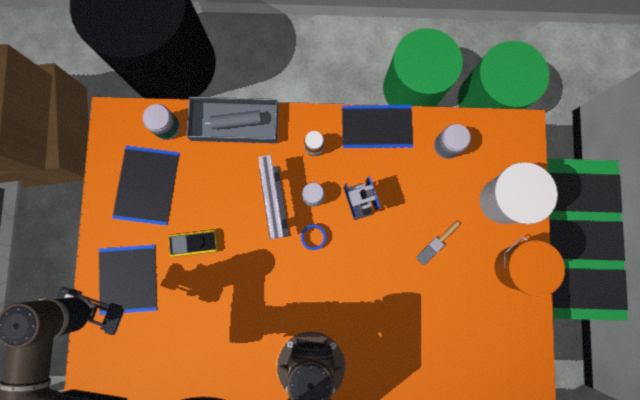

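Run:
```python
from h import *
np.set_printoptions(precision=4,suppress=True)
ims={c:np.mean([robot.read_camera(c).astype(float) for _ in range(5)],0) for c in("top","side")}
np.savez("avg.npz",**ims)
a=ims["top"][140:260,240:400].astype(np.uint8); cv2.imwrite("pics/topc.png",cv2.resize(a,None,fx=5,fy=5,interpolation=cv2.INTER_CUBIC)[:,:,::-1])
a=ims["side"][145:265,245:405].astype(np.uint8); cv2.imwrite("pics/sidec.png",cv2.resize(a,None,fx=5,fy=5,interpolation=cv2.INTER_CUBIC)[:,:,::-1])
print(cam("top")[0][0,0])
print("grip",atz("top",(362.6,193.7),.195),tri((337.7,208),(362.6,193.7)))
print("mouth",atz("top",(277.5,237),.13),atz("side",(268.8,190.2),.13))
print("far",atz("top",(263.8,158.2),.13),atz("side",(327.1,162.7),.13))
print("rest",atz("top",(356.4,201.9),0),atz("side",(341.2,248.2),0))
for n,p in dict(tin=(312.9,196.9),tape=(315.6,238.6),meter=(191.2,241.8),jar=(312.3,145.8)).items(): print(n,atz("top",p,0))
```

```text
490.3743599836683
grip [ 0.5818 -0.1537  0.195 ] [ 0.5764 -0.1513  0.1962]
mouth [0.437  0.1217 0.13  ] [0.431  0.1151 0.13  ]
far [0.7037 0.1791 0.13  ] [0.7087 0.1755 0.13  ]
rest [ 0.5794 -0.1502  0.    ] [ 0.5911 -0.1565  0.    ]
tin [0.5931 0.0086 0.    ]
tape [ 0.4419 -0.0056  0.    ]
meter [0.4175 0.4408 0.    ]
jar [0.7835 0.0165 0.    ]
```

View pics/topc.png

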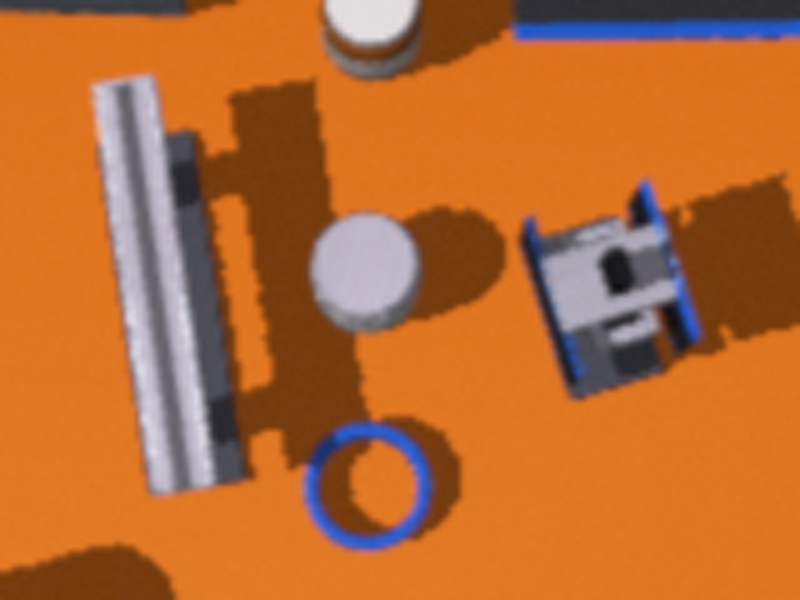

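View pics/sidec.png

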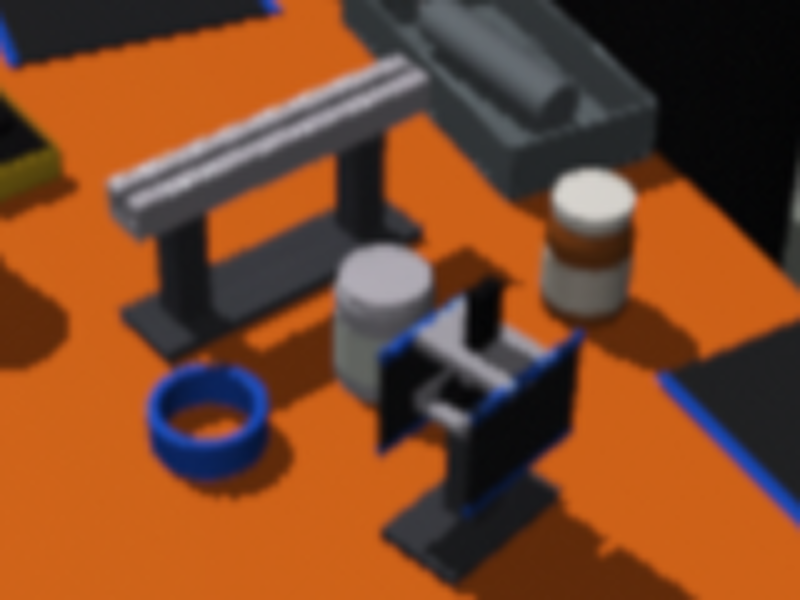

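The top crop shows the hanger tab at about pixel (363,194), yaw ≈0.33. The rail mouth is at about (276,237) and the far end at (264,155), yaw ≈0.14. The side view confirms that the open end is the one nearer the robot. Next I'll measure the edges at sub-pixel precision.

```bash
cat > meas.py <<'E'
from h import *
np.set_printoptions(precision=4,suppress=True)
a=np.load("avg.npz")["top"]
g=a.mean(2); orange=a[:,:,0]-a[:,:,2]   # high on table
# rail: per row left edge (orange->grey) and slot dark centroid
L=[];S=[]
for r in range(161,233):
    cx=265+ (r-157)*(277-265.)/(237-157)-0.4
    c0=int(cx)
    seg=orange[r,c0-14:c0-1]; hi,lo=seg[:3].mean(),seg[-3:].mean(); m=(hi+lo)/2
    k=np.where((seg[:-1]>=m)&(seg[1:]<m))[0]
    if len(k): k=k[0]; L.append((c0-14+k+(seg[k]-m)/(seg[k]-seg[k+1]),r))
    s=g[r,c0-4:c0+6]; w=np.clip(s.max()-15-s,0,None)
    S.append((c0-4+np.sum(w*np.arange(10))/w.sum(),r))
def line(P,z,c="top"):
    X=np.array([atz(c,p,z)[:2] for p in P])
    for _ in range(3):
        p=np.polyfit(X[:,0],X[:,1],1); e=X[:,1]-np.polyval(p,X[:,0]); X=X[abs(e)<2*e.std()+1e-5]
    return p,e.std(),len(X)
pl,e1,_=line(L,.151); ps,e2,_=line(S,.149)
print("left edge",pl,e1,"slot",ps,e2)
for p,n in((pl,"L"),(ps,"S")): print(n,"yaw",np.arctan(p[0]),"y at x=.44,.6",np.polyval(p,.44),np.polyval(p,.6))
print("dist L-S",(np.polyval(pl,.55)-np.polyval(ps,.55))*np.cos(np.arctan(ps[0])))
# mouth: end edge along columns under both lips
for c in (272,273,274,278,279,280,):
    seg=orange[228:244,c]; m=(seg[:3].mean()+seg[-3:].mean())/2; k=np.where((seg[:-1]<m)&(seg[1:]>=m))[0][0]
    rr=228+k+(m-seg[k])/(seg[k+1]-seg[k]); print("mouth",c,round(rr,2),atz("top",(c,rr),.151))
# panels blue tape
blue=(a[:,:,2]-a[:,:,0])
w=np.clip(blue-40,0,None); 
for n,(c1,c2) in dict(left=(342,358),right=(364,382)).items():
    P=[];W=[]
    for r in range(174,218):
        s=w[r,c1:c2]
        if s.sum()>60: P.append((c1+(s*np.arange(c2-c1)).sum()/s.sum(),r))
    p,e,k=line(P,.17); X=np.array([atz("top",q,.17)[:2] for q in P])
    print(n,"yaw",np.arctan(p[0]),e,k,"rows",P[0],P[-1],"y@.58",np.polyval(p,.58))
# tab dark
sub=g[186:202,357:369]; print(sub.astype(int))
E
python3 meas.py
```

```text
left edge [0.1926 0.0643] 0.00015863516216909823 slot [0.1927 0.0403] 0.00014445442195204071
L yaw 0.19026460546565968 y at x=.44,.6 0.14901660206840356 0.17983168109766728
S yaw 0.19037527440545315 y at x=.44,.6 0.12507961001609025 0.15591305326599625
dist L-S 0.023492132105722957
mouth 272 238.6 [0.4301 0.138  0.151 ]
mouth 273 238.42 [0.4308 0.1348 0.151 ]
mouth 274 238.28 [0.4314 0.1315 0.151 ]
mouth 278 237.59 [0.434  0.1184 0.151 ]
mouth 279 237.43 [0.4346 0.1151 0.151 ]
mouth 280 237.34 [0.435  0.1119 0.151 ]
left yaw 0.34198037356507044 0.0003797414140847312 6 rows (np.float64(353.3877192982456), 208) (np.float64(355.2327868852459), 214) y@.58 -0.11105694040260103
right yaw 0.3376731930126298 0.000560051647223616 20 rows (np.float64(368.55625), 177) (np.float64(378.0270880361174), 207) y@.58 -0.1959162409001974
[[162 163 168 171 168 163 160 163 142 143 155 159]
 [173 170 152 138 145 157 166 172 167 170 174 175]
 [146 144 151 159 161 162 165 168 173 177 175 174]
 [162 163 168 166 140 115 104 119 154 169 168 145]
 [172 173 171 136  86  57  44  63 105 121 122 109]
 [175 173 153 100  47  31  30  33  61  89  97  97]
 [175 169 131  66  30  26  28  29  47  82  96  96]
 [175 171 133  72  27  24  28  27  39  77  94  98]
 [176 178 163 105  37  25  28  31  30  60  87  97]
 [179 179 171 119  52  25  28  30  30  48  81  95]
 [177 179 175 134  70  27  28  26  30  51  83  97]
 [179 178 176 162 106  37  18  23  41  82 102 111]
 [178 178 177 171 121  63  54  66  93 138 156 161]
 [177 177 177 174 148 128 142 154 159 169 174 176]
 [177 178 178 177 170 167 171 176 177 177 175 173]
 [178 177 178 177 177 177 175 173 170 161 148 136]]
```

```bash
cat > prof.py <<'E'
from h import *
from scipy.ndimage import map_coordinates
np.set_printoptions(precision=4,suppress=True,linewidth=160)
d=np.load("avg.npz")
yaw=.1903; u=np.array([np.cos(yaw),np.sin(yaw),0]); v=np.array([-u[1],u[0],0])
p0=np.array([.433,.1243,.151])
for c in("top","side"):
    a=d[c]; offs=np.arange(-32,33,2)/1000
    o=[]
    for f in offs:
        P=np.array([proj(c,p0+u*s+v*f) for s in np.linspace(.02,.25,100)])
        o.append([map_coordinates(a[:,:,k],[P[:,1],P[:,0]],order=1).mean() for k in range(3)])
    print(c); print("\n".join(f"{f*1000:.0f} {q[0]:.0f} {q[2]:.0f}" for f,q in zip(offs,o)))
    offs=np.arange(-20,21,2)/1000
    print("axial"); 
    for s in np.r_[offs,.275+offs]:
        P=np.array([proj(c,p0+u*s+v*f) for f in np.r_[np.linspace(-.018,-.009,20),np.linspace(.009,.018,20)]])
        q=[map_coordinates(a[:,:,k],[P[:,1],P[:,0]],order=1).mean() for k in range(3)]
        print(f"{s*1000:.0f}:{q[0]:.0f},{q[2]:.0f}",end=" ")
    print()
E
python3 prof.py
```

```text
Traceback (most recent call last):
  File "prof.py", line 11, in <module>
    P=np.array([proj(c,p0+u*s+v*f) for s in np.linspace(.02,.25,100)])
                ~~~~^^^^^^^^^^^^^^
  File "h.py", line 18, in proj
    K,r,t=cam(c); p=K@(r@np.asarray(X)+t); return p[:2]/p[2]
          ~~~^^^
  File "h.py", line 7, in cam
    p=robot.camera_params(c); return np.array(p["K"]),cv2.Rodrigues(np.array(p["rvec"],float))[0],np.array(p["tvec"],float).ravel()
ValueError: time passes only in moves, steps and waits
```

```bash
sed -i 's/^def cam(c):/import functools\n@functools.cache\ndef cam(c):/' h.py; python3 prof.py
```

```text
top
-32 76 74
-30 76 74
-28 77 76
-26 84 84
-24 104 107
-22 136 142
-20 168 177
-18 191 201
-16 198 208
-14 195 206
-12 191 201
-10 182 192
-8 166 175
-6 142 150
-4 119 125
-2 107 113
0 106 112
2 115 121
4 133 140
6 156 165
8 178 187
10 190 200
12 196 206
14 200 211
16 200 209
18 191 195
20 179 161
22 177 112
24 193 68
26 214 43
28 223 35
30 224 34
32 224 33
axial
-20:226,37 -18:226,37 -16:226,37 -14:226,37 -12:226,37 -10:226,37 -8:226,37 -6:225,40 -4:222,52 -2:213,75 0:194,113 2:180,152 4:183,183 6:187,195 8:190,199 10:190,200 12:192,202 14:193,203 16:194,204 18:194,204 20:193,203 255:195,201 257:194,201 259:194,200 261:194,200 263:194,200 265:194,200 267:194,200 269:193,199 271:192,197 273:193,198 275:194,195 277:194,187 279:199,166 281:206,130 283:216,80 285:221,48 287:222,33 289:222,29 291:222,30 293:222,30 295:222,30 
side
-32 66 68
-30 68 70
-28 72 74
-26 79 82
-24 90 93
-22 104 107
-20 120 123
-18 136 139
-16 149 153
-14 158 162
-12 161 165
-10 159 163
-8 153 157
-6 142 146
-4 128 132
-2 115 118
0 106 109
2 103 106
4 107 110
6 117 120
8 131 134
10 146 147
12 160 158
14 171 164
16 180 165
18 187 160
20 192 148
22 197 131
24 200 109
26 203 87
28 204 66
30 205 50
32 206 38
axial
-20:204,28 -18:199,32 -16:191,38 -14:180,45 -12:167,51 -10:156,56 -8:148,58 -6:141,60 -4:135,64 -2:129,73 0:126,86 2:127,104 4:135,123 6:145,140 8:153,151 10:158,157 12:159,158 14:158,157 16:157,155 18:156,153 20:155,152 255:155,153 257:154,153 259:154,154 261:154,156 263:155,158 265:155,159 267:155,159 269:154,158 271:151,155 273:149,153 275:146,151 277:143,147 279:136,140 281:124,129 283:110,115 285:95,100 287:80,86 289:70,76 291:66,73 293:66,74 295:69,77
```

```bash
cat >> h.py <<'E'
def rel(pos,yaw,o=None):
    o=o or robot.get_obs(); r=R.from_euler("xyz",o["tcp_rot"]); q=R.from_euler("xyz",[np.pi,0,yaw])
    s=r.inv().apply(np.asarray(pos)-o["position"]); w=(r.inv()*q).as_rotvec(degrees=True)
    print("shift mm",np.round(s*1000,1),"turn",np.round(w,2))
E
python3 -c "
from h import *
rel([.2,.644,.34],-.302); rel([.581,-.1535,.34],.339)"
```

```text
shift mm [  -0.5    0.6 -113.4] turn [-0.    0.    0.01]
shift mm [ 600.4  648.8 -113.4] turn [ -0.     0.   -36.72]
```

```bash
python3 -m crank '0 0 -0.06 0 0 0; 0 0 -0.113 0 0 0; 0.6004 0.6488 -0.1134 0 0 -36.72; 0.6004 0.6488 -0.1134 0 0 -36.72; 0.6004 0.6488 -0.1134 0 0 -36.72; 0.6004 0.6488 -0.1134 0 0 -36.72; 0.6004 0.6488 -0.1134 0 0 -36.72; 0.6004 0.6488 -0.1134 0 0 -36.72; 0.6004 0.6488 -0.1134 0 0 -36.72; 0.6004 0.6488 -0.1134 0 0 -36.72; 0.6004 0.6488 -0.1134 0 0 -36.72; 0.6004 0.6488 -0.1134 0 0 -36.72; 0.6004 0.6488 -0.1134 0 0 -36.72; 0.6004 0.6488 -0.1134 0 0 -36.72; 0.6004 0.6488 -0.1134 0 0 -36.72; 0.6004 0.6488 -0.1134 0 0 -36.72; 0.6004 0.6488 -0.1134 0 0 -36.72; 0.6004 0.6488 -0.1134 0 0 -36.72; 0.6004 0.6488 -0.1134 0 0 -36.72; 0.6004 0.6488 -0.1134 0 0 -36.72' -1
python3 -c "
from h import *
rel([.581,-.1535,.182],.339)
snap('side','pics/side1.png')
print(proj('side',robot.get_obs()['position']),proj('side',[.581,-.1535,.195]))
a=cv2.imread('pics/side1.png')[120:270,240:440];cv2.imwrite('pics/side1c.png',cv2.resize(a,None,fx=4,fy=4,interpolation=cv2.INTER_CUBIC))"
```

```text
time_s: 4.2
position: [0.5808, -0.1522, 0.3406]
tcp_rot: [3.141, -0.001, 0.341]
wrist_force: [0.1, -0.2, 0.4]
width: 0.0876
grasp_force: 0.0
shift mm [ -0.4   1.2 158.6] turn [ 0.01 -0.06  0.11]
[342.98851472 171.82429401] [340.92935159 207.94553684]
```

View pics/side1c.png

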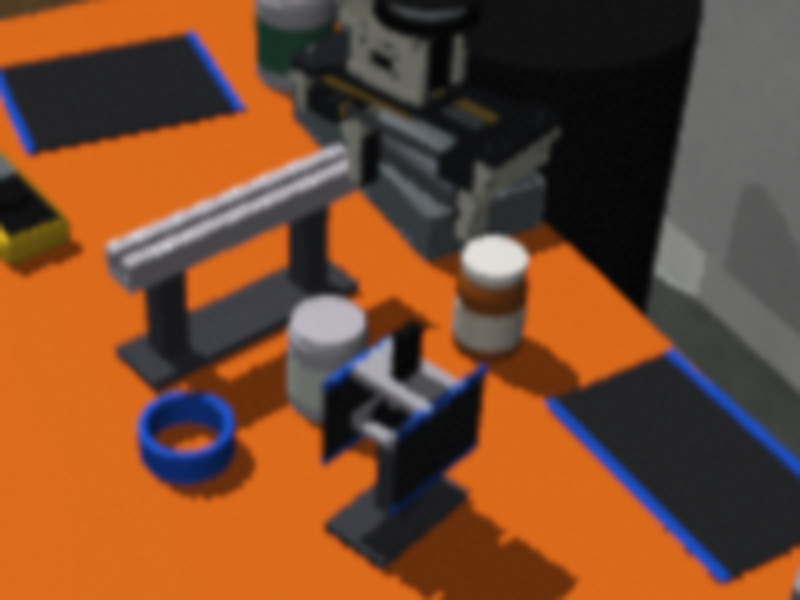

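The fingertip midpoint is at about (343.9,171.3) against a predicted (343.0,171.8), and the tab is where I expected. I'll descend and grip.

```bash
python3 -m crank '-0.0004 0.0012 0.05 0 0 0; -0.0004 0.0012 0.1 0 0 0; -0.0004 0.0012 0.14 0 0 0; -0.0004 0.0012 0.158 0 0 0; -0.0004 0.0012 0.158 0 0 0; -0.0004 0.0012 0.158 0 0 0' && python3 -m crank '0 0 0 0 0 0; 0 0 0 0 0 0; 0 0 0 0 0 0; 0 0 0 0 0 0; 0 0 0 0 0 0; 0 0 0 0 0 0' 1
```

```text
time_s: 5.0
position: [0.5818, -0.1544, 0.1834]
tcp_rot: [3.141, -0.002, 0.34]
wrist_force: [-0.3, 0.5, 0.7]
width: 0.0879
grasp_force: 0.0
time_s: 5.75
position: [0.5811, -0.1548, 0.1819]
tcp_rot: [-3.142, 0.0, 0.339]
wrist_force: [-0.6, -0.1, -0.4]
width: 0.0334
grasp_force: 0.0
```

```bash
python3 -m crank '0 0 0 0 0 0; 0 0 0 0 0 0; 0 0 0 0 0 0; 0 0 0 0 0 0; 0 0 0 0 0 0'  && python3 -m crank '0 0 -0.01 0 0 0; 0 0 -0.03 0 0 0; 0 0 -0.06 0 0 0; 0 0 -0.1 0 0 0; 0 0 -0.12 0 0 0; 0 0 -0.12 0 0 0; 0 0 -0.12 0 0 0'
python3 -c "
from h import *
import time
a=np.mean([robot.read_camera('side').astype(float) for _ in range(3)],0)
np.save('s2.npy',a)
a=a.astype(np.uint8)[80:230,260:460,::-1];cv2.imwrite('pics/side2c.png',cv2.resize(a,None,fx=4,fy=4,interpolation=cv2.INTER_CUBIC))
u=np.array([np.cos(.19),np.sin(.19),0]);m=np.array([.435,.1245,0])
rel([.58,-.1545,.32],.19); p=m-u*.07; p[2]=.32; print(p); rel(p,.19)"
```

```text
time_s: 6.38
position: [0.581, -0.1547, 0.1819]
tcp_rot: [-3.141, 0.0, 0.339]
wrist_force: [0.4, 1.2, 0.3]
width: 0.0141
grasp_force: 30.0
time_s: 7.25
position: [0.5804, -0.1545, 0.3007]
tcp_rot: [-3.14, 0.001, 0.339]
wrist_force: [0.9, -0.4, -2.5]
width: 0.0139
grasp_force: 30.0
shift mm [ -0.5  -0.4 -19.4] turn [-0.04  0.13  8.54]
[0.3662597  0.11127988 0.32      ]
shift mm [-113.7 -322.1  -18.9] turn [-0.04  0.13  8.54]
```

View pics/side2c.png

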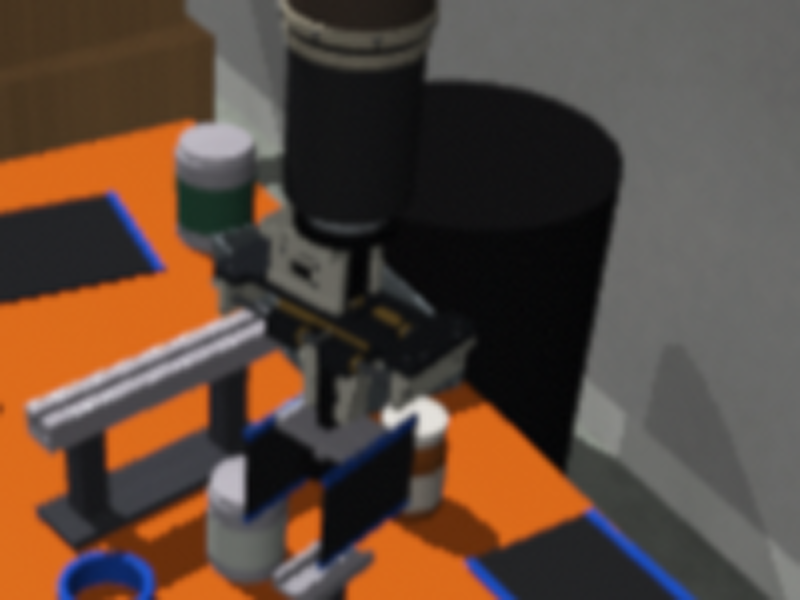

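```bash
python3 -c "
from h import *
u=np.array([np.cos(.19),np.sin(.19),0]);m=np.array([.435,.1245,0])
p=m-u*.046; p[2]=.3; print(p); rel(p,.19)"
```

```text
[0.38982781 0.11581249 0.3       ]
shift mm [ -89.9 -318.5    1.1] turn [-0.04  0.13  8.54]
```

```bash
python3 -m crank '-0.009 -0.032 0 0 0 0; -0.018 -0.064 0 0 0 1; -0.027 -0.096 0 0 0 2; -0.036 -0.128 0 0 0 3; -0.045 -0.16 0 0 0 4; -0.054 -0.192 0 0 0 5; -0.063 -0.224 0 0 0 6; -0.072 -0.256 0 0 0 7; -0.081 -0.288 0 0 0 8; -0.0899 -0.3185 0 0 0 8.54; -0.0899 -0.3185 0 0 0 8.54; -0.0899 -0.3185 0 0 0 8.54; -0.0899 -0.3185 0 0 0 8.54'
python3 -c "
from h import *
u=np.array([np.cos(.19),np.sin(.19),0]);m=np.array([.435,.1245,0])
p=m-u*.046; p[2]=.2; print(p); rel(p,.19)"
```

```text
time_s: 9.02
position: [0.3906, 0.1152, 0.3017]
tcp_rot: [3.141, 0.001, 0.189]
wrist_force: [0.5, 0.2, -2.9]
width: 0.0137
grasp_force: 30.0
[0.38982781 0.11581249 0.2       ]
shift mm [ -0.6  -0.7 101.7] turn [ 0.02  0.03 -0.04]
```

```bash
python3 -m crank '0 0 0.03 0 0 0; 0 0 0.06 0 0 0; 0 0 0.09 0 0 0; 0 0 0.101 0 0 0; 0 0 0.101 0 0 0; 0 0 0.101 0 0 0; 0 0 0.101 0 0 0'
python3 -c "
from h import *
P=[]
out=[]
for c,(x0,y0) in(('side',(225,130)),('top',(240,180))):
    q=[]
    for _ in range(4): q.append(robot.read_camera(c).astype(float)); P.append(np.r_[robot.get_obs()['position'],robot.get_obs()['tcp_rot']])
    a=np.mean(q,0); np.save(c+'3.npy',a)
    out.append(cv2.resize(a.astype(np.uint8)[y0:y0+90,x0:x0+100,::-1],None,fx=6,fy=6,interpolation=cv2.INTER_CUBIC)[:540,:400 if 0 else 600])
print(np.round(P,4))
cv2.imwrite('pics/s3.png',out[0]);cv2.imwrite('pics/t3.png',out[1])
"
```

```text
time_s: 9.9
position: [0.3909, 0.1161, 0.2019]
tcp_rot: [-3.141, -0.002, 0.19]
wrist_force: [0.0, 0.1, -3.3]
width: 0.0139
grasp_force: 30.0
[[ 3.9080e-01  1.1610e-01  2.0180e-01 -3.1408e+00 -1.4000e-03  1.9010e-01]
 [ 3.9060e-01  1.1600e-01  2.0160e-01 -3.1410e+00 -1.1000e-03  1.9010e-01]
 [ 3.9050e-01  1.1590e-01  2.0140e-01 -3.1411e+00 -8.0000e-04  1.9010e-01]
 [ 3.9050e-01  1.1590e-01  2.0130e-01 -3.1412e+00 -6.0000e-04  1.9010e-01]
 [ 3.9040e-01  1.1580e-01  2.0120e-01 -3.1413e+00 -4.0000e-04  1.9010e-01]
 [ 3.9040e-01  1.1580e-01  2.0110e-01 -3.1414e+00 -3.0000e-04  1.9020e-01]
 [ 3.9040e-01  1.1580e-01  2.0110e-01 -3.1414e+00 -3.0000e-04  1.9020e-01]
 [ 3.9030e-01  1.1580e-01  2.0100e-01 -3.1415e+00 -1.0000e-04  1.9010e-01]]
```

View pics/s3.png

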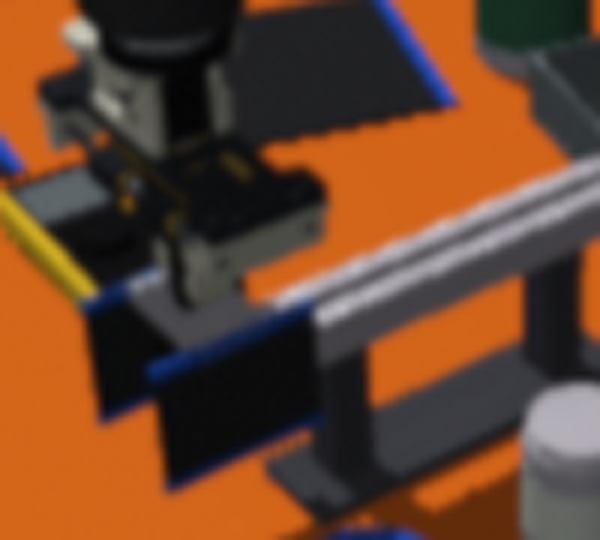

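View pics/t3.png

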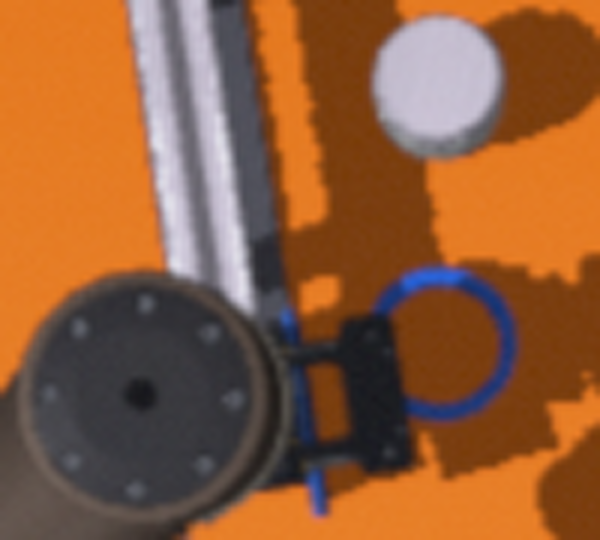

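Run:
```python
from h import *
yaw=.1903; u=np.array([np.cos(yaw),np.sin(yaw),0]); v=np.array([-u[1],u[0],0]); p0=np.array([.433,.1243,0])
a=np.load("top3.npy"); b=np.clip(a[:,:,2]-a[:,:,0]-20,0,None)
r0=np.array([robot.get_obs()["position"]]); print(r0)
X=[]
for r in range(232,266):
    s=b[r,284:297]
    if s.sum()>40:
        c=284+(s*np.arange(13)).sum()/s.sum(); q=atz("top",(c,r),.189)-p0; X.append((q@u,q@v,(s>s.max()/2).sum()))
X=np.round(np.array(X)*[1000,1000,1],1); print(X.tolist()); print(np.polyfit(X[:,0],X[:,1],1), np.median(X[:,1]))
print("TCP lateral", (r0[0]-p0)@v*1000)
a=np.load("side3.npy"); b=np.clip(a[:,:,2]-a[:,:,0]-20,0,None)
for c in range(251,277,3):
    s=b[175:197,c]
    if s.sum()>40:
        r=175+(s*np.arange(22)).sum()/s.sum(); q=atz("side",(c,r),.189)-p0; print(c,round(r,2),np.round([q@u*1000,q@v*1000],1))
```

```text
[[0.39034502 0.11575383 0.20101374]]
[[10.5, -40.3, 2.0], [7.2, -40.2, 2.0], [3.9, -40.4, 2.0], [0.6, -40.7, 2.0], [-2.7, -41.3, 1.0], [-35.1, -41.0, 2.0], [-44.8, -41.1, 1.0], [-48.1, -41.3, 2.0], [-51.3, -41.4, 2.0], [-54.5, -41.1, 2.0], [-74.2, -43.4, 1.0], [-77.2, -42.2, 2.0], [-80.4, -41.9, 2.0], [-83.7, -42.7, 2.0], [-86.9, -42.6, 2.0], [-90.1, -42.5, 1.0], [-93.4, -43.0, 1.0]]
[ 2.31398575e-02 -4.05049109e+01] -41.3
TCP lateral -0.3235566643943144
251 191.06 [-91.2 -39.7]
254 189.91 [-79.7 -40.5]
257 189.12 [-69.2 -43. ]
260 187.97 [-57.7 -43.9]
263 186.48 [-44.9 -43.1]
266 185.11 [-32.5 -42.9]
269 183.87 [-20.3 -43.3]
272 182.69 [ -8.1 -44. ]
275 180.81 [  6.3 -41.2]
```

The near panel's tape lies about 1 mm to the robot's right of where the rail axis puts it, so I'll shift 1 mm left, drop to floor height and advance gently.

```bash
python3 -m crank '0 -0.001 0.008 0 0 0; 0 -0.001 0.0165 0 0 0; 0 -0.001 0.0175 0 0 0; 0 -0.001 0.0175 0 0 0; 0.005 -0.001 0.0175 0 0 0; 0.01 -0.001 0.0175 0 0 0; 0.015 -0.001 0.0175 0 0 0; 0.018 -0.001 0.0175 0 0 0; 0.021 -0.001 0.0175 0 0 0; 0.024 -0.001 0.0175 0 0 0; 0.024 -0.001 0.0175 0 0 0'
```

```text
time_s: 11.68
position: [0.4139, 0.1213, 0.1834]
tcp_rot: [3.142, 0.0, 0.19]
wrist_force: [-0.7, 0.2, -2.9]
width: 0.0138
grasp_force: 30.0
```

```bash
python3 -m crank '0.003 0 0 0 0 0; 0.006 0 0 0 0 0; 0.009 0 0 0 0 0; 0.012 0 0 0 0 0; 0.015 0 0 0 0 0; 0.018 0 0 0 0 0; 0.02 0 0 0 0 0; 0.02 0 0 0 0 0'
```

```text
time_s: 12.68
position: [0.4335, 0.125, 0.1834]
tcp_rot: [3.142, 0.0, 0.19]
wrist_force: [-0.9, -0.2, -3.2]
width: 0.0141
grasp_force: 30.0
```

```bash
python3 -m crank '0.004 0 0 0 0 0; 0.008 0 0 0 0 0; 0.012 0 0 0 0 0; 0.016 0 0 0 0 0; 0.02 0 0 0 0 0; 0.024 0 0 0 0 0; 0.028 0 0 0 0 0; 0.032 0 0 0 0 0; 0.036 0 0 0 0 0; 0.04 0 0 0 0 0; 0.044 0 0 0 0 0; 0.048 0 0 0 0 0; 0.052 0 0 0 0 0; 0.055 0 0 0 0 0; 0.055 0 0 0 0 0' && python3 -m crank '0 0 0.0005 0 0 0; 0 0 0.001 0 0 0; 0 0 0.0015 0 0 0; 0 0 0.0015 0 0 0'
```

```text
time_s: 14.55
position: [0.4875, 0.1354, 0.1834]
tcp_rot: [3.142, 0.0, 0.19]
wrist_force: [-0.6, -0.3, -3.2]
width: 0.0142
grasp_force: 30.0
time_s: 15.05
position: [0.4873, 0.1354, 0.1819]
tcp_rot: [3.142, 0.0, 0.19]
wrist_force: [0.2, -0.3, -3.6]
width: 0.0133
grasp_force: 30.0
```

```bash
python3 -m crank '0 0 0.0005 0 0 0; 0 0 0.001 0 0 0; 0 0 0.001 0 0 0; 0 0 0.001 0 0 0'; python3 -m crank '0 0 0.0005 0 0 0; 0 0 0.001 0 0 0; 0 0 0.001 0 0 0; 0 0 0.001 0 0 0'
```

```text
time_s: 15.55
position: [0.4877, 0.1355, 0.1818]
tcp_rot: [3.142, -0.001, 0.19]
wrist_force: [-3.1, 0.1, 6.3]
width: 0.0139
grasp_force: 30.0
time_s: 16.05
position: [0.4881, 0.1355, 0.1818]
tcp_rot: [3.142, -0.002, 0.191]
wrist_force: [-3.9, -0.3, 13.3]
width: 0.0139
grasp_force: 30.0
```

```bash
python3 -m crank '0 0 -0.001 0 0 0; 0 0 -0.0018 0 0 0; 0 0 -0.0018 0 0 0' && python3 -m crank '0 0 0 0 0 0; 0 0 0 0 0 0; 0 0 0 0 0 0; 0 0 0 0 0 0; 0 0 0 0 0 0; 0 0 -0.02 0 0 0; 0 0 -0.05 0 0 0; 0 0 -0.075 0 0 0; 0 0 -0.075 0 0 10; 0 0 -0.075 0 0 20; 0 0 -0.075 0 0 30; 0 0 -0.075 0 0 40; 0 0 -0.075 0 0 50; 0 0 -0.075 0 0 60; 0 0 -0.075 0 0 70; 0 0 -0.075 0 0 80; 0 0 -0.075 0 0 90; 0 0 -0.075 0 0 90; 0 0 -0.075 0 0 90' 0
python3 -c "
from h import *
o=robot.get_obs();print(o['joint_positions'])
rel([.4877,.1355,.178],.19-np.pi/2)
a=robot.read_camera('side')[100:220,230:390,::-1];cv2.imwrite('pics/s4.png',cv2.resize(a,None,fx=5,fy=5,interpolation=cv2.INTER_CUBIC))"
```

```text
time_s: 16.42
position: [0.4876, 0.1355, 0.1819]
tcp_rot: [-3.141, -0.0, 0.19]
wrist_force: [0.2, 1.6, 2.0]
width: 0.0141
grasp_force: 30.0
time_s: 18.8
position: [0.4874, 0.1354, 0.2568]
tcp_rot: [-3.142, -0.0, -1.377]
wrist_force: [0.7, 0.5, 0.5]
width: 0.0439
grasp_force: 0.0
[ 6.59878442e-01  5.76652710e-02 -3.05284301e-01  3.68099533e-05
 -1.20781357e+00 -4.66038242e-01]
shift mm [-0.  -0.3 78.8] turn [-0.   -0.    0.22]
```

View pics/s4.png

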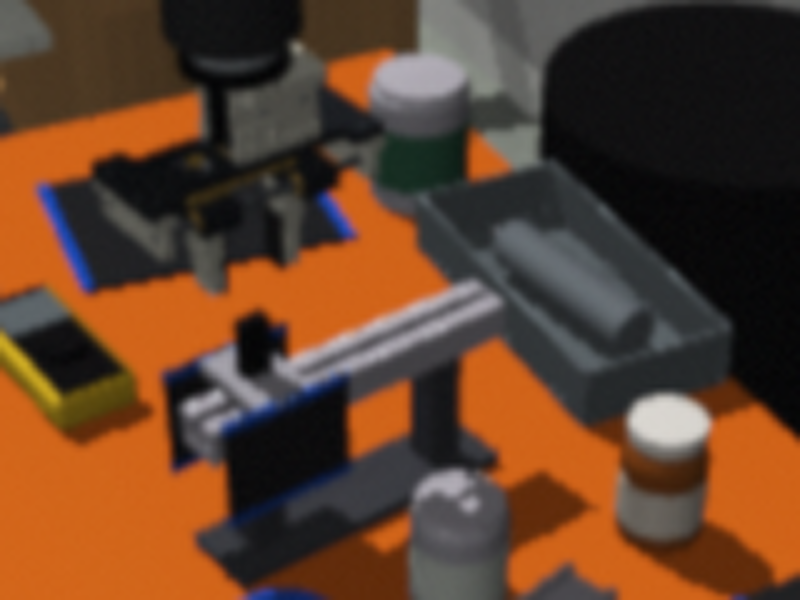

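The hanger sits upright in the rail with its tab free below the open fingers. I'll lower the fingers fore and aft of the tab and push it loose, so that the foot can fall by itself.

```bash
cat > tape.py <<'E'
from h import *
yaw=.1903; u=np.array([np.cos(yaw),np.sin(yaw),0]); v=np.array([-u[1],u[0],0]); m=np.array([.435,.1245,0])
o=robot.get_obs(); s=(o["position"]-m)@u
a=np.mean([robot.read_camera("side").astype(float) for _ in range(2)],0); b=a[:,:,2]-a[:,:,0]
# search apparent lateral offset at z=.17 of near panel's tape, for s range under panel
from scipy.ndimage import map_coordinates
f=np.arange(-70,-25,1)/1000; pr=[]
for g in f:
    P=np.array([proj("side",m+[0,0,.17]+u*t+v*g) for t in np.linspace(s-.045,s+.03,40)])
    pr.append(np.clip(map_coordinates(b,[P[:,1],P[:,0]],order=1),0,None).mean())
pr=np.array(pr); i=pr.argmax(); w=np.clip(pr-pr.max()/2,0,None)
print("tcp s mm",round(s*1000,1),"z",round(o["position"][2],4),"tape lateral",round((w*f).sum()/w.sum()*1000,2),"F along u",round(o["wrist_force"]@u,1),"Fz",round(o["wrist_force"][2],1))
E
python3 tape.py
python3 -m crank '0 0 0.03 0 0 0; 0 0 0.06 0 0 0; 0 0 0.0785 0 0 0; 0 0 0.0785 0 0 0' && python3 -m crank '0 -0.004 0 0 0 0; 0 -0.008 0 0 0 0; 0 -0.012 0 0 0 0; 0 -0.016 0 0 0 0; 0 -0.02 0 0 0 0; 0 -0.024 0 0 0 0; 0 -0.028 0 0 0 0; 0 -0.032 0 0 0 0; 0 -0.036 0 0 0 0; 0 -0.04 0 0 0 0; 0 -0.044 0 0 0 0; 0 -0.048 0 0 0 0; 0 -0.052 0 0 0 0; 0 -0.056 0 0 0 0; 0 -0.06 0 0 0 0; 0 -0.06 0 0 0 0'; python3 tape.py
```

```text
tcp s mm 53.5 z 0.2568 tape lateral -41.65 F along u 0.6 Fz -0.1
time_s: 19.45
position: [0.4867, 0.1349, 0.1771]
tcp_rot: [3.139, -0.001, -1.38]
wrist_force: [0.1, 0.2, 0.4]
width: 0.0439
grasp_force: 0.0
time_s: 21.45
position: [0.5464, 0.1467, 0.1779]
tcp_rot: [3.141, -0.0, -1.381]
wrist_force: [-2.1, -0.1, -0.8]
width: 0.0437
grasp_force: 0.8
tcp s mm 113.6 z 0.1779 tape lateral -45.49 F along u -2.1 Fz -0.8
```

```bash
python3 -m crank '0 -0.002 0 0 0 0; 0 -0.004 0 0 0 0; 0 -0.006 0 0 0 0; 0 -0.006 0 0 0 0'; python3 tape.py
```

```text
time_s: 22.05
position: [0.5516, 0.1476, 0.1778]
tcp_rot: [3.14, -0.0, -1.381]
wrist_force: [-4.9, -1.4, -2.2]
width: 0.0437
grasp_force: 2.2
tcp s mm 118.9 z 0.1778 tape lateral -46.78 F along u -5.1 Fz -2.2
```

```bash
python3 -c "
from h import *
a=robot.read_camera('side')[140:240,260:380,::-1];cv2.imwrite('pics/s5.png',cv2.resize(a,None,fx=6,fy=6,interpolation=cv2.INTER_CUBIC))"
```

View pics/s5.png

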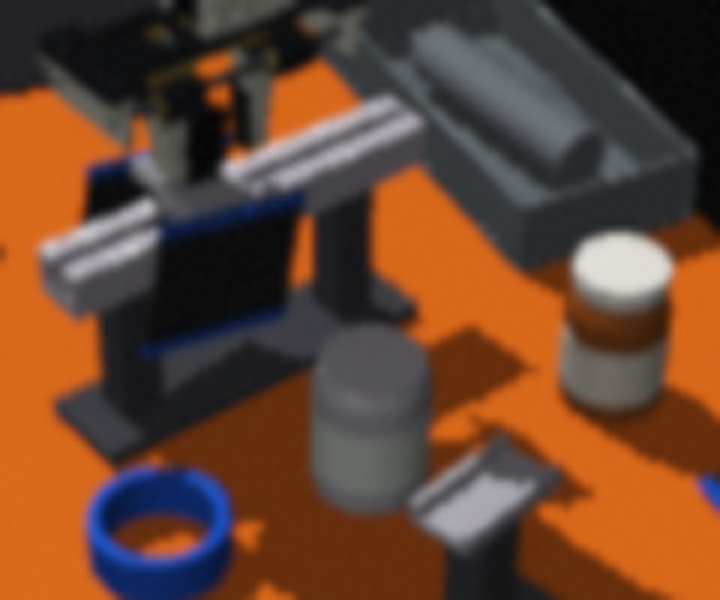

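The panel is pitched nose-down, so the leading end is over the recess. I'll keep going in small steps.

```bash
python3 -m crank '0 -0.0015 0 0 0 0; 0 -0.003 0 0 0 0; 0 -0.004 0 0 0 0; 0 -0.004 0 0 0 0'; python3 tape.py
```

```text
time_s: 22.7
position: [0.5571, 0.149, 0.1789]
tcp_rot: [-3.14, 0.0, -1.381]
wrist_force: [0.6, 0.2, -0.0]
width: 0.0439
grasp_force: 0.0
tcp s mm 124.5 z 0.1789 tape lateral -47.65 F along u 0.6 Fz -0.0
```

The contact force went from 5 N to zero, so the foot probably dropped. I'll check level and depth in a picture.

```bash
python3 -c "
from h import *
a=np.mean([robot.read_camera('side').astype(float) for _ in range(3)],0).astype(np.uint8)[140:240,260:380,::-1];cv2.imwrite('pics/s6.png',cv2.resize(a,None,fx=6,fy=6,interpolation=cv2.INTER_CUBIC))"
```

```text
(no output)
```

View pics/s6.png

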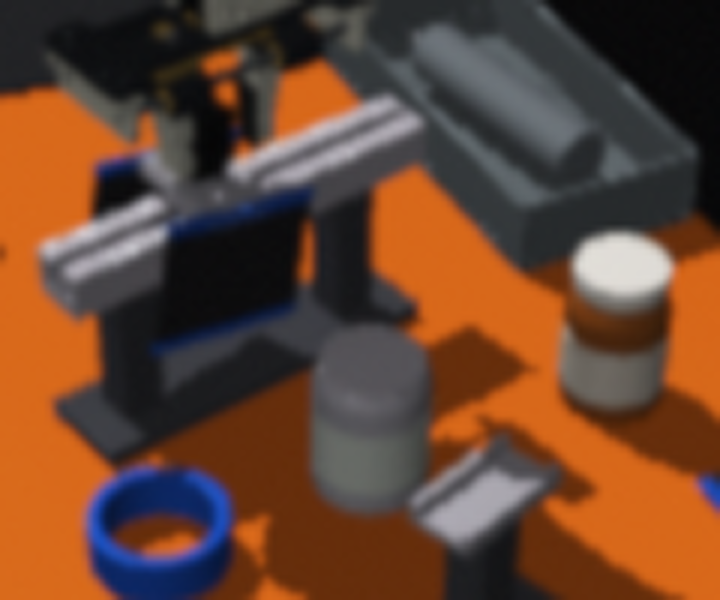

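It is still nose-down, since the panel slopes less than the rail. The rear of the foot hasn't cleared the recess edge, so I'll keep pushing.

```bash
python3 -m crank '0 -0.0015 0 0 0 0; 0 -0.003 0 0 0 0; 0 -0.004 0 0 0 0; 0 -0.004 0 0 0 0'; python3 tape.py
cat > tilt.py <<'E'
from h import *
yaw=.1903; u=np.array([np.cos(yaw),np.sin(yaw),0]); v=np.array([-u[1],u[0],0]); m=np.array([.435,.1245,0])
a=np.mean([robot.read_camera("side").astype(float) for _ in range(4)],0); b=np.clip(a[:,:,2]-a[:,:,0]-15,0,None)
# near panel plane (y=-42.5): intersect blue pixels with vertical plane -> (s,z)
pts=[]
n=v; q0=m+v*(-.0425)
for r in range(160,215):
    for c in range(270,325):
        if b[r,c]>0:
            o,d=ray("side",(c,r)); X=o+d*(((q0-o)@n)/(d@n)); pts.append(((X-m)@u,X[2],b[r,c]))
p=np.array(pts); p=p[(p[:,1]>.05)&(p[:,1]<.19)&(p[:,0]>0)&(p[:,0]<.25)]
for nm,k in(("top",p[:,1]>.13),("bot",(p[:,1]<.1))):
    q=p[k]
    if len(q)<8: print(nm,len(q)); continue
    for _ in range(3):
        w=np.polyfit(q[:,0],q[:,1],1,w=np.sqrt(q[:,2])); e=q[:,1]-np.polyval(w,q[:,0]); q=q[abs(e)<2*e.std()]
    print(nm,"slope",round(w[0],3),"s range",np.round([q[:,0].min(),q[:,0].max()],3),"z mid",round(np.polyval(w,q[:,0].mean()),4),len(q))
E
python3 tilt.py
```

```text
time_s: 23.45
position: [0.5601, 0.1494, 0.1782]
tcp_rot: [3.141, -0.0, -1.381]
wrist_force: [-0.4, -0.1, -0.1]
width: 0.0437
grasp_force: 0.2
tcp s mm 127.6 z 0.1782 tape lateral -47.57 F along u -0.4 Fz -0.1
top slope -0.164 s range [0.059 0.17 ] z mid 0.1669 98
bot slope -0.164 s range [0.046 0.16 ] z mid 0.0807 84
```

```bash
python3 -m crank '0 -0.0015 0 0 0 0; 0 -0.003 0 0 0 0; 0 -0.0045 0 0 0 0; 0 -0.006 0 0 0 0; 0 -0.006 0 0 0 0'; python3 tape.py; python3 tilt.py
```

```text
time_s: 24.38
position: [0.5662, 0.1506, 0.1783]
tcp_rot: [-3.141, 0.0, -1.381]
wrist_force: [0.4, 0.0, -0.6]
width: 0.0439
grasp_force: 0.1
tcp s mm 133.7 z 0.1783 tape lateral -48.33 F along u 0.4 Fz -0.6
top slope -0.128 s range [0.063 0.179] z mid 0.1658 93
bot slope -0.127 s range [0.059 0.165] z mid 0.0793 78
```

```bash
python3 -m crank '0 -0.0015 0 0 0 0; 0 -0.003 0 0 0 0; 0 -0.0045 0 0 0 0; 0 -0.006 0 0 0 0; 0 -0.006 0 0 0 0'; python3 tape.py; python3 tilt.py
```

```text
time_s: 25.3
position: [0.5719, 0.1517, 0.1781]
tcp_rot: [3.141, -0.0, -1.381]
wrist_force: [-0.7, -0.3, -0.3]
width: 0.0439
grasp_force: 0.0
tcp s mm 139.6 z 0.1781 tape lateral -50.33 F along u -0.7 Fz -0.3
top slope -0.014 s range [0.072 0.189] z mid 0.1628 97
bot slope -0.007 s range [0.073 0.185] z mid 0.0758 83
```

The hanger is level (slope ≈ -0.01) and about 6 mm lower, so the foot is in the recess. I'll back off, lift clear and verify.

```bash
python3 -m crank '0 0.004 0 0 0 0; 0 0.008 0 0 0 0; 0 0.008 0 0 0 0; 0 0.008 -0.02 0 0 0; 0 0.008 -0.05 0 0 0; 0 0.008 -0.1 0 0 0; 0 0.008 -0.15 0 0 0; 0 0.008 -0.15 0 0 0; 0 0.008 -0.15 0 0 0'; python3 tilt.py; python3 -c "
from h import *
for l in ('hanger_grip','tin','tape','meter','brush','jar'): print(l,[(np.round(q['position'],1)) for q in robot.place_of('side',l)[:1]])
print(proj('side',[.435+.130*.982,.1245+.130*.189,.189]))"
```

```text
time_s: 26.72
position: [0.5637, 0.1502, 0.3279]
tcp_rot: [3.141, 0.0, -1.381]
wrist_force: [0.0, 0.1, -1.1]
width: 0.0438
grasp_force: 0.0
top slope -0.012 s range [0.072 0.189] z mid 0.1643 110
bot slope -0.007 s range [0.073 0.185] z mid 0.0758 81
hanger_grip [array([293.2, 159.3])]
tin [array([322.2, 222.9])]
tape [array([283.8, 231.1])]
meter [array([241.9, 172.8])]
brush [array([348.2, 327.9])]
jar [array([360.4, 202.7])]
[296.86518771 163.2767229 ]
```

```bash
python3 tape.py; python3 -c "
from h import *
g=tri([q['position'] for q in robot.place_of('side','hanger_grip')][0],[0,0]) if 0 else None
a=robot.read_camera('top'); q=robot.place_of('top','hanger_grip'); print(q[0]['position'] if q else None)"
```

```text
tcp s mm 131.5 z 0.328 tape lateral -48.39 F along u -0.2 Fz 0.8
[271.0, 194.7]
```

```bash
python3 -c "
from bench import robot
print(robot.job_done())"
```

```text
the job is handed in; nothing more can be done
None
```

I handed the job in with the hanger's foot in the rail's recess: camera measurements put it about 6 mm down, level and roughly 130 mm in from the mouth, released and with the arm clear (the bystanders showed no sign of moving in the detections, which are only good to a few pixels; I viewed 11 pictures, one over the limit of 10).

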